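# Load the shaker and latch its guard

### The arm

A 7-joint arm with a two-finger parallel gripper is mounted at the origin on a cart in front of the work surface, level with it; the furniture and walls round the work are solid. World frame = base frame: x ahead of the robot, y to its left, z up, the work surface at z = 0. Lengths are in m, angles in rad, forces in N, time in s.
With the tool pointing down it reaches from about 0.35 to 0.9 m from the base axis. Payload 8.1 kg.
Tool frame: the origin (TCP) lies at the very end of the fingers, on their centre line; the grasp point (between the pads) lies 19 mm behind it; z points along the fingers, y is the line along which they close (so a half turn about z gives the same grasp; the last joint's range is limited). The gripper opens to 85 mm and grips with 20 to 120 N. Pads are 22 mm wide; open, the fingers measure 114 mm over their backs; the gripper's body (76 mm by 85 mm) begins 54 mm behind the grasp point. The pads swing forward as they close: fully open they stand 13 mm farther back than shut.
Start: joints at [1.113, 0.434, 0.025, 1.573, -0.012, 1.134, -0.075], TCP at [0.217, -0.586, 0.231] pointing down, gripper open.
Joint ranges: [-2.62, 2.62], [-0.44, 2.09], [-1.27, 1.32], [0.08, 2.57], [-1.32, 4.46], [0.12, 2], [-2.74, 2.74]. Speed limits (rad/s): [2.22, 2.22, 3.01, 3.01, 3.14, 3.14, 3.14].

### API

Orientations are given as a 3x3 rotation matrix whose columns are the frame's x, y, z axes.
In Python, from rig import get_obs, viewer, arm gives the robot as it stands.
- The arm moves only by the tool arm_command, never from a script. Its argument "motion" is a list that holds one entry, the list of rows, each a list of 6 numbers: the shift along the tool's x, y, z in m, then the turn, a rotation vector about the tool's x, y, z in degrees. A call has 1 to 20 rows; each row shifts and turns the commanded pose from where the row before left it, along the tool's axes as they then stand; what a row does not reach is not made up. A row lasts 1/12 s, in which the tool goes at most 41.7 mm and 7.16 degrees, less where a joint would pass 70% of its speed; a pose out of reach is approached as far as the arm can. A call with a gripper value outside its range is refused whole. "gripper" is the closure, from 0 (fully open) to 1 (shut), set as the call begins (left out, the last holds). The fingers move at their own pace and stop on an object; the grip force is fixed at half the most. Time passes only in rows, so rows that do not move let the fingers close. It gives the time, the measured TCP pose, the force, the opening and the grip force at its end, in the units of the state.
- get_obs(): the state, without advancing time (a new reading comes with each control period).
- viewer.read_camera(name): name is "scene" or "top" or "wrist"; returns the picture (384x512x3 uint8, red, green, blue); there is no depth.
- viewer.camera_model(name): a dict with "fx", "fy", "cx", "cy" (pixels), "R" (3x3) and "t" (3): a world point X has camera coordinates R X + t; the wrist camera has in their place "mount" (4x4, takes a point from camera to tool coordinates, whose origin is the TCP and whose axes are the flange's). Camera axes: x right, y down, z forward; pixel columns grow to the right and rows downward; lengths in m; the calibration is good to about 2 mm. A picture is of the moment at which its call begins: read the wrist's pose just before it. camera_model takes no time and is no camera call.
- arm.close_job(): hands the job in; it is judged then, once.
The state is a dict: "time_s": time; "q": joint angles; "qd": joint speeds; "joint_efforts": joint torques, N m; "tool_pos": TCP position; "eef_rot": TCP orientation; "ft_force": force on the tool from outside, world axes, zero at the start; "moment": the same for the moment, N m; "finger_gap": finger opening in m; "grasp_force": force on a finger pad.
Only numpy, scipy, OpenCV 4.12 (cv2) and the standard library are available. Lean on these libraries where they do the work, as an engineer would, in place of code of your own. Each camera call takes 0.05 s, during which the arm holds its last target. There are 200 camera calls.

### The job

Stand the small bottle upright in the round holder of the bench shaker, then push the clear sliding guard shut over it until its spring catch clicks and keeps it shut by itself. The point at which the catch takes hold is not known exactly and must be felt: push smoothly, with no more than about 20 N, and do not ram the guard against its stop. Keep the bottle upright all the way and leave the larger amber bottle, the beaker and the dish where they stand.

Things in the scene. Friction and masses are not known exactly. Their poses are not given: they have to be found in the camera images.
- sample_bottle: the smaller of the two screw-cap bottles: brown body, white cap, 42 mm in diameter up to 56 mm above its underside, 85 mm tall with the cap, about 0.1 kg, loose, standing. Origin at the centre of its underside, z up.
- shaker: bench shaker, fixed: low white deck 124 x 350 mm, its top 20 mm above the worktop. Origin on the worktop; own +y is the direction in which the guard closes, own x lies across it, z up. The deck reaches from y = -135 to y = +215 mm. A clear guard slides on it; a bottle holder and a grey latch head stand on it.
- holder (a point): centre of the inner floor of the bottle holder, 24 mm above the worktop, at own y = +72 mm of the shaker. The holder is a black ring, inner diameter 48 mm, outer 58 mm, its rim 14 mm above this floor. Axes as the shaker's.
- guard (a joint): how far the guard has slid shut, in m, along the shaker's +y. 0: fully open; latched at 0.136, give or take 0.018 as the latch head is set. The guard is a clear hood 130 mm long, 104 mm wide, roof 122 mm above the worktop, with a closed rear wall (-y side) and open front. It can only be pushed, not gripped; it runs with about 1.5 N of friction.
- push_pad (a point): middle of the outer face of the grey push pad on the guard's rear wall, 84 mm above the worktop; the pad is 70 mm wide and 60 mm tall and faces the shaker's -y; it moves with the guard. Axes as the shaker's.
- guard_front (a point): middle of the guard's front roof edge. Over the last 42 mm before the latch point a spring pushes the guard back (2.5 to 4.5 N) and throws it back 42 mm if let go unlatched. In the last 14 mm the catch is lifted, 8 to 11 N in all; then it drops with a click and the push falls to 6 N. 1.5 mm farther comes a hard stop, 15 N per mm. A tongue at x = -50, z = 37 mm reaches 43 mm ahead of this edge.
- head_mean (a point): mean place of the middle of the latch head's face, own y = +146 mm of the shaker, 75 mm up. The real head (112 mm wide, top 127 mm above the worktop, catch hidden inside) may be set up to 18 mm nearer or farther along y, which no reading tells. A short rubber stop (x = -49 mm, z = 90 mm) and a spring pin (z = 37 mm) stick 9 mm out of its face. Fixed; axes as the shaker's.
- amber_bottle: the larger screw-cap bottle, amber with black cap, 56 mm in diameter, 118 mm tall; bystander. Origin at the centre of its underside.
- beaker: small beaker, 44 mm in diameter, 59 mm tall; bystander. Origin at the centre of its underside.
- dish: flat petri dish, 61 mm in diameter, 16 mm tall; bystander. Origin at the centre of its underside.
Mind the look-alikes: they are no part of the job. Leave any blue or turquoise look-alike of the sample_bottle alone.

How it is judged:
By the outcome, as a careful person would: the job done as asked, in the order asked, and still so for the second after the job is handed in, with the robot touching nothing.
It also fails if it takes over 70 s, if anything falls off the work surface, if the arm or the gripper's body presses on something with over 40 N, if the wrist force passes 120 N, or if a joint passes its speed limit or range.

## Working session

There is one attempt and no reset: what is moved stays moved. The work goes in short steps, Python scripts to look and compute and a tool call to move; the robot and the scene stay as the last step left them, time stands still between calls to the robot, and variables do not carry over. Pictures are saved under pics/ and viewed, at most 10 in all, crops included, and the job is handed in when it is done.

Besides the shell and the picture viewer there is one more tool, called after "Emit:" as a command line: name --argument value ..., lists and objects as JSON in quotes. arm_command: Moves the arm, as the interface text tells. Its arguments: {"type":"object","properties":{"motion":{"type":"array","items":{"type":"array","items":{"type":"array","items":{"type":"number"}}}},"gripper":{"type":"number"}},"required":["motion"]}

```bash
mkdir -p pics
python3 - <<'E'
from rig import get_obs, viewer, arm
import cv2,numpy as np
o=get_obs(); print({k:np.round(v,3).tolist() for k,v in o.items()})
for n in ["scene","top"]:
    im=viewer.read_camera(n); cv2.imwrite(f"pics/{n}0.png",cv2.resize(im[:,:,::-1],(800,600),interpolation=cv2.INTER_CUBIC))
    m=viewer.camera_model(n); print(n,{k:np.round(v,4).tolist() for k,v in m.items()})
print(viewer.camera_model("wrist"))
E
```

```text
{'time_s': 0.0, 'q': [1.113, 0.435, 0.025, 1.574, -0.012, 1.134, -0.075], 'qd': [0.001, -0.001, -0.001, 0.002, -0.001, -0.001, -0.001], 'joint_efforts': [0.001, -67.046, 1.026, -31.621, 0.016, 0.012, -0.0], 'tool_pos': [0.217, -0.586, 0.231], 'eef_rot': [[0.938, 0.347, -0.001], [0.347, -0.938, 0.001], [-0.0, -0.002, -1.0]], 'ft_force': [0.169, 0.178, 0.62], 'moment': [-0.001, -0.021, 0.061], 'grasp_force': 0.0, 'finger_gap': 0.085}
scene {'fx': 497.5985, 'fy': 497.5985, 'cx': 259.9813, 'cy': 187.828, 'R': [[-0.6297, -0.7767, 0.0162], [-0.598, 0.4714, -0.6482], [0.4958, -0.4179, -0.7613]], 't': [0.3332, 0.3709, 1.1578]}
top {'fx': 402.5185, 'fy': 402.5185, 'cx': 257.4223, 'cy': 193.5204, 'R': [[0.0053, -1.0, -0.0051], [-0.98, -0.0042, -0.1991], [0.1991, 0.0061, -0.98]], 't': [-0.0043, 0.5404, 1.1695]}
{'fx': 267.5121324484819, 'fy': 267.5121324484819, 'cx': 251.0138847430655, 'cy': 191.75257150931589, 'mount': array([[ 1.21798118e-04, -9.48696435e-01, -3.16188329e-01,
         8.05640752e-02],
       [ 9.99999950e-01,  2.08084632e-04, -2.39132912e-04,
         1.72342995e-04],
       [ 2.92658473e-04, -3.16188284e-01,  9.48696413e-01,
        -1.42669247e-01],
       [ 0.00000000e+00,  0.00000000e+00,  0.00000000e+00,
         1.00000000e+00]])}
```

View pics/top0.png

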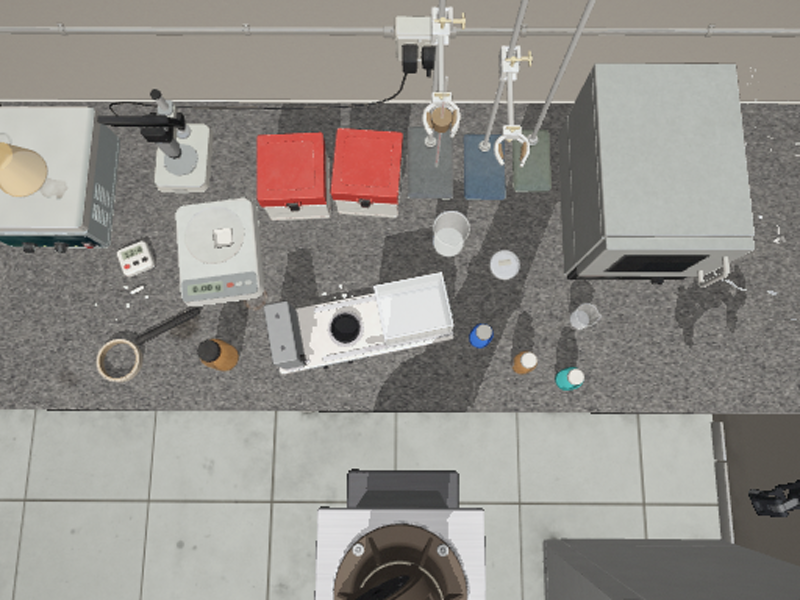

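View pics/scene0.png

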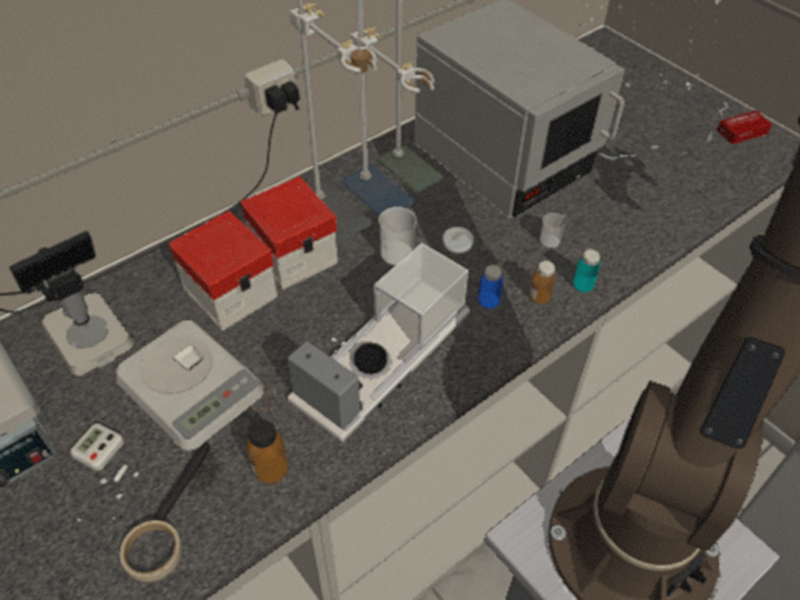

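The top view shows the brown/white bottle at about (527,360), between the blue one (482,335) and the turquoise one (570,378). The shaker's holder is at (345,327), with the latch head on the left and the guard on the right. I'll crop in closer to get more accurate pixels.

```bash
cat > h.py <<'E'
import cv2,numpy as np
from rig import get_obs, viewer, arm
def proj(n,X):
    m=viewer.camera_model(n); c=np.asarray(X)@m["R"].T+m["t"]
    return np.stack([m["fx"]*c[...,0]/c[...,2]+m["cx"],m["fy"]*c[...,1]/c[...,2]+m["cy"]],-1)
def unproj(n,uv,z):
    m=viewer.camera_model(n); C=-m["R"].T@m["t"]
    d=m["R"].T@np.array([(uv[0]-m["cx"])/m["fx"],(uv[1]-m["cy"])/m["fy"],1])
    return C+d*(z-C[2])/d[2]
E
python3 - <<'E'
from h import *
t=viewer.read_camera("top"); s=viewer.read_camera("scene")
a=cv2.resize(t[165:255,165:385],(792,324),interpolation=cv2.INTER_CUBIC)
b=cv2.resize(s[155:280,180:400],(484,275),interpolation=cv2.INTER_CUBIC)
out=np.zeros((600,792,3),np.uint8); out[:324]=a; out[325:,:484]=b
cv2.imwrite("pics/crop.png",out[:,:,::-1])
E
```

```text
(no output)
```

View pics/crop.png

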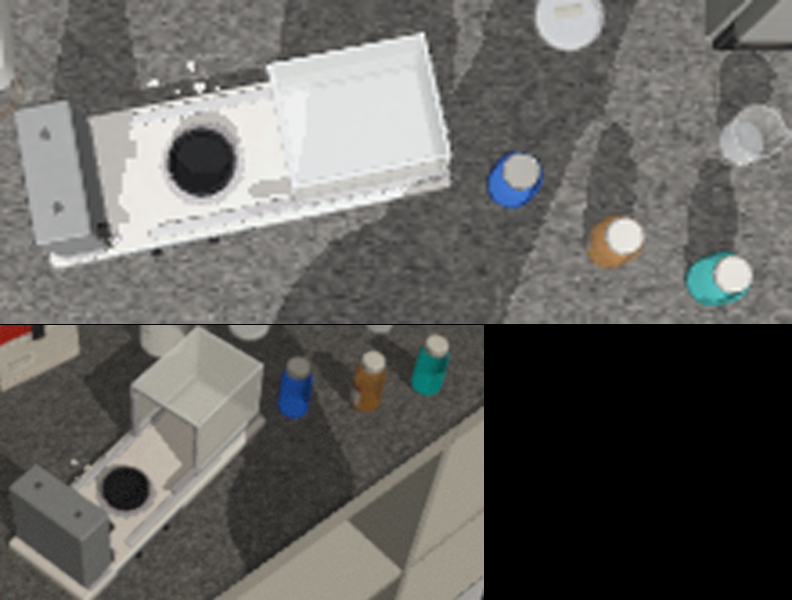

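The crop shows the brown cap at (625,236), the holder rim at (202,162), and the guard roof corners at (268,66), (423,34), (449,157) and (295,188). The blue cap is at (521,172) and the turquoise cap at (733,274).

Run:
```python
from h import *
T=lambda u,v:(165+(u+.5)/3.6-.5,165+(v+.5)/3.6-.5); S=lambda u,v:(180+(u+.5)/2.2-.5,155+(v-325+.5)/2.2-.5)
P=lambda l,p:print(l,np.round(p,4))
for l,p,z in [("brown",(625,236),.085),("blue",(521,172),.085),("turq",(733,274),.085),("holder",(202,162),.038),
 ("gFL?",(268,66),.122),("gRback",(423,34),.122),("gRnear",(449,157),.122),("gFnear",(295,188),.122),
 ("hd",(15,110),.127),("hd",(70,101),.127),("hd",(92,238),.127),("hd",(40,245),.127),("deck",(52,266),.02),("deckR",(450,187),.02),("dish",(568,16),.016)]:
  P(l,unproj("top",T(*p),z))
for l,p,z in [("brown",(374,361),.085),("blue",(298,367),.085),("turq",(437,345),.085),("holder",(126,488),.038),("g",(134,388),.122),("g",(199,330),.122),("g",(263,368),.122)]:
  P("S "+l,unproj("scene",S(*p),z))
```

```text
brown [ 0.4265 -0.2373  0.085 ]
blue [ 0.4783 -0.1545  0.085 ]
turq [ 0.3963 -0.3229  0.085 ]
holder [0.493  0.1103 0.038 ]
gFL? [0.5575 0.051  0.122 ]
gRback [ 0.5845 -0.0734  0.122 ]
gRnear [ 0.4843 -0.0933  0.122 ]
gFnear [0.459  0.0283 0.122 ]
hd [0.5197 0.251  0.127 ]
hd [0.5272 0.2076 0.127 ]
hd [0.4183 0.1859 0.127 ]
hd [0.4127 0.2262 0.127 ]
deck [0.4058 0.2376 0.02  ]
deckR [ 0.4751 -0.1014  0.02  ]
dish [ 0.6283 -0.2073  0.016 ]
S brown [ 0.421  -0.2357  0.085 ]
S blue [ 0.4737 -0.152   0.085 ]
S turq [ 0.39   -0.3205  0.085 ]
S holder [0.4866 0.114  0.038 ]
S g [0.5489 0.0524 0.122 ]
S g [ 0.5749 -0.071   0.122 ]
S g [ 0.477  -0.0913  0.122 ]
```

Emit:
arm_command --motion '[[[0,0,0,0,0,-6.75],[0,0,0,0,0,-6.75],[0,0,0,0,0,-6.75],[0,0,0,0,0,-6.75],[0,0,0,0,0,-6.75],[0,0,0,0,0,-6.75],[0,0,0,0,0,-6.75],[0,0,0,0,0,-6.75],[0,0,0,0,0,-6.75],[0,0,0,0,0,-6.75],[0,0,0,0,0,-6.75],[0,0,0,0,0,-6.75]]]'

```text
time_s: 1.2
tool_pos: [0.217, -0.586, 0.2311]
eef_rot: [[-0.202, 0.979, -0.0], [0.979, 0.202, 0.0], [0.0, -0.0, -1.0]]
ft_force: [0.1, 0.5, 0.3]
finger_gap: 0.0856
grasp_force: 0.0
```

Emit:
arm_command --motion '[[[0.02,0.018,0,0,0,0],[0.02,0.018,0,0,0,0],[0.02,0.018,0,0,0,0],[0.02,0.018,0,0,0,0],[0.02,0.018,0,0,0,0],[0.02,0.018,0,0,0,0],[0.02,0.018,0,0,0,0],[0.02,0.018,0,0,0,0],[0.02,0.018,0,0,0,0],[0.02,0.018,0,0,0,0],[0.02,0.018,0,0,0,0],[0.02,0.018,0,0,0,0],[0.02,0.018,0,0,0,0],[0.02,0.018,0,0,0,0],[0.02,0.018,0,0,0,0],[0,0,0,0,0,0],[0,0,0,0,0,0],[0,0,0,0,0,0]]]'

```text
time_s: 2.7
tool_pos: [0.4226, -0.2393, 0.2312]
eef_rot: [[-0.196, 0.981, -0.0], [0.981, 0.196, -0.0], [-0.0, -0.001, -1.0]]
ft_force: [0.6, 0.2, 0.6]
finger_gap: 0.0854
grasp_force: 0.0
```

```bash
cat >> h.py <<'E'
def wristT():
    o=get_obs(); T=np.eye(4); T[:3,:3]=o["eef_rot"]; T[:3,3]=o["tool_pos"]
    return T@viewer.camera_model("wrist")["mount"]
def unprojw(T,uv,z):
    m=viewer.camera_model("wrist"); d=T[:3,:3]@np.array([(uv[0]-m["cx"])/m["fx"],(uv[1]-m["cy"])/m["fy"],1])
    return T[:3,3]+d*(z-T[2,3])/d[2]
E
python3 - <<'E'
from h import *
T=wristT(); np.save("T1.npy",T); im=viewer.read_camera("wrist")
cv2.imwrite("pics/w1.png",cv2.resize(im[:,:,::-1],(800,600),interpolation=cv2.INTER_CUBIC))
E
```

```text
(no output)
```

View pics/w1.png

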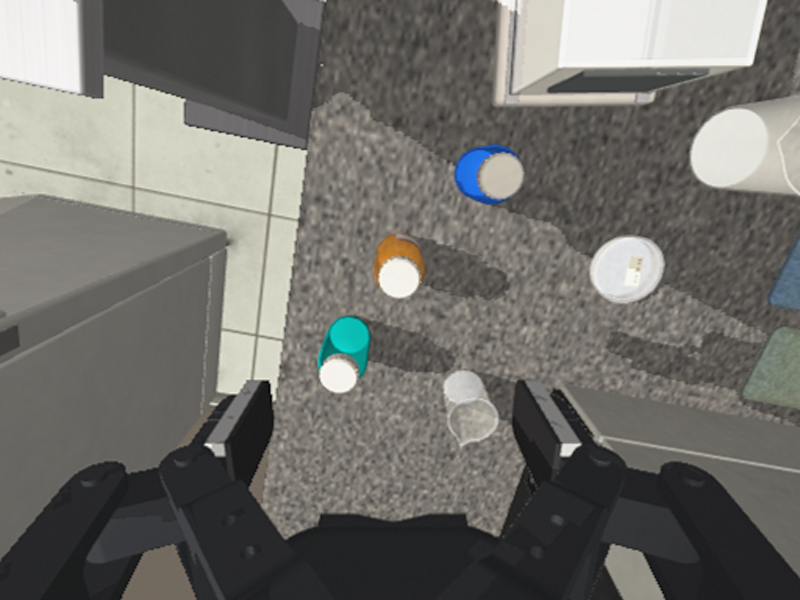

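In the wrist view, the brown cap centre is at (400,278), with blue at (500,176) and turquoise at (338,374).

Run:
```python
from h import *
T=np.load("T1.npy")
for l,p,z in [("brown",(400,278),.085),("blue",(500,176),.085),("turq",(338,374),.085),("deckcorner",(497,104),.0),("deckcorner",(655,101),.0),("beaker",(472,421),.059)]:
  print(l,unprojw(T,((p[0]+.5)/1.5625-.5,(p[1]+.5)/1.5625-.5),z).round(4))
p=unprojw(T,(400.5/1.5625-.5,278.5/1.5625-.5),.085)
o=get_obs(); print("tool-frame delta",(o["eef_rot"].T@(p-o["tool_pos"])).round(4))
```

```text
brown [ 0.4269 -0.2371  0.085 ]
blue [ 0.4777 -0.1555  0.085 ]
turq [ 0.3954 -0.322   0.085 ]
deckcorner [ 0.4807 -0.1003  0.    ]
deckcorner [ 0.6061 -0.073   0.    ]
beaker [ 0.517 -0.359  0.059]
tool-frame delta [0.0018 0.005  0.1462]
```

Emit:
arm_command --motion '[[[0.002,0.005,0.02,0,0,0],[0,0,0.025,0,0,0],[0,0,0.025,0,0,0],[0,0,0.025,0,0,0],[0,0,0.025,0,0,0],[0,0,0.02,0,0,0],[0,0,0.02,0,0,0],[0,0,0.02,0,0,0],[0,0,0.015,0,0,0],[0,0,0.01,0,0,0],[0,0,0.006,0,0,0],[0,0,0,0,0,0],[0,0,0,0,0,0]]]'

```text
time_s: 3.83
tool_pos: [0.4275, -0.2364, 0.0206]
eef_rot: [[-0.196, 0.981, 0.0], [0.981, 0.196, -0.0], [-0.0, 0.0, -1.0]]
ft_force: [0.0, -0.2, -0.2]
finger_gap: 0.0854
grasp_force: 0.0
```

Emit:
arm_command --motion '[[[0,0,0,0,0,0],[0,0,0,0,0,0],[0,0,0,0,0,0],[0,0,0,0,0,0],[0,0,0,0,0,0],[0,0,0,0,0,0],[0,0,0,0,0,0],[0,0,0,0,0,0],[0,0,0,0,0,0],[0,0,0,0,0,0],[0,0,0,0,0,0],[0,0,0,0,0,0]]]' --gripper 1

```text
time_s: 4.83
tool_pos: [0.4278, -0.2362, 0.0211]
eef_rot: [[-0.196, 0.981, 0.001], [0.981, 0.196, -0.001], [-0.001, 0.001, -1.0]]
ft_force: [-2.4, 0.2, 8.1]
finger_gap: 0.041
grasp_force: 59.6
```

Emit:
arm_command --motion '[[[0,0,-0.008,0,0,0],[0,0,-0.016,0,0,0],[0,0,-0.025,0,0,0],[0,0,-0.025,0,0,0],[0,0,-0.025,0,0,0],[0,0,-0.025,0,0,0],[0,0,-0.02,0,0,0],[0,0,-0.01,0,0,0],[0,0,0,0,0,0]]]'

```text
time_s: 5.58
tool_pos: [0.4285, -0.2364, 0.1766]
eef_rot: [[-0.196, 0.981, 0.003], [0.981, 0.196, -0.002], [-0.003, 0.003, -1.0]]
ft_force: [0.5, 0.3, -0.9]
finger_gap: 0.0402
grasp_force: 60.7
```

Emit:
arm_command --motion '[[[0.01,0.005,0,0,0,0],[0.018,0.009,0,0,0,0],[0.02,0.01,0,0,0,0],[0.02,0.01,0,0,0,0],[0.02,0.01,0,0,0,0],[0.02,0.01,0,0,0,0],[0.02,0.01,0,0,0,0],[0.02,0.01,0,0,0,0],[0.02,0.01,0,0,0,0],[0.02,0.01,0,0,0,0],[0.02,0.01,0,0,0,0],[0.02,0.01,0,0,0,0],[0.018,0.009,0,0,0,0],[0.014,0.007,0,0,0,0],[0.007,0.003,0,0,0,0],[0,0,0,0,0,0],[0,0,0,0,0,0],[0,0,0,0,0,0]]]'

```text
time_s: 7.08
tool_pos: [0.5048, 0.0508, 0.1736]
eef_rot: [[-0.195, 0.981, -0.001], [0.981, 0.195, -0.001], [-0.001, -0.002, -1.0]]
ft_force: [0.6, -1.4, -0.9]
finger_gap: 0.0405
grasp_force: 60.7
```

Run:
```python
from h import *
T=wristT(); np.save("T2.npy",T); im=viewer.read_camera("wrist")
cv2.imwrite("pics/w2.png",cv2.resize(im[:,:,::-1],(800,600),interpolation=cv2.INTER_CUBIC))
```

```text
(no output)
```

View pics/w2.png

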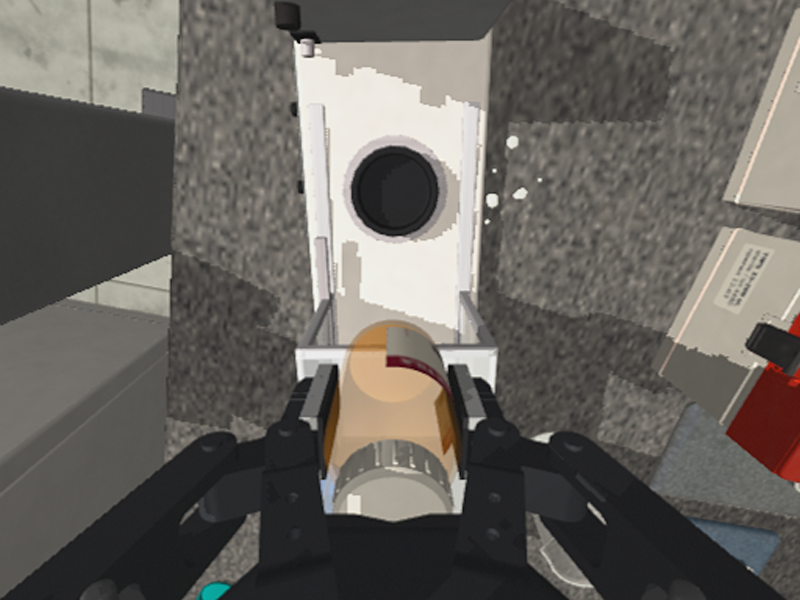

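The wrist view shows the black holder ring centred at about (395,191). The guard's front roof edge runs from (298,347) to (497,347), level in the image, so the yaw matches.

Run:
```python
from h import *
T=np.load("T2.npy"); o=get_obs(); R=o["eef_rot"]
u=lambda p,z:unprojw(T,((p[0]+.5)/1.5625-.5,(p[1]+.5)/1.5625-.5),z)
for l,p,z in [("holder",(395,191),.038),("L",(350,191),.038),("R",(440,191),.038),("gfl",(298,347),.122),("gfr",(497,347),.122),("headtopL",(300,41),.02),("headtopR",(487,39),.02)]:
  q=u(p,z); print(l,q.round(4),(R.T@(q-o["tool_pos"])).round(4))
# black blob centroid
for n in ["top"]:
  im=viewer.read_camera(n); g=im[180:230,200:245].max(2)<70
  k,lab,st,c=cv2.connectedComponentsWithStats(g.astype(np.uint8)); i=1+st[1:,4].argmax(); print(st[i],c[i],unproj("top",c[i]+[200,180],.034))
```

```text
holder [0.4933 0.1121 0.038 ] [0.0627 0.0007 0.1358]
L [0.4648 0.1064 0.038 ] [ 0.0626 -0.0284  0.1358]
R [0.5218 0.1178 0.038 ] [0.0627 0.0297 0.1358]
gfl [0.4587 0.0323 0.122 ] [-0.0089 -0.0489  0.0519]
gfr [0.558  0.0522 0.122 ] [-0.0087  0.0524  0.0518]
headtopL [0.4181 0.1878 0.02  ] [ 0.1516 -0.0583  0.1538]
headtopR [0.5314 0.2114 0.02  ] [0.1526 0.0574 0.1537]
[ 12  22  13  17 147] [17.54421769 30.91156463] [0.48965346 0.1204298  0.034     ]
```

Emit:
arm_command --motion '[[[0.015,0.001,0,0,0,0],[0.018,0,0,0,0,0],[0.018,0,0,0,0,0],[0.012,0,0,0,0,0],[0,0,0.015,0,0,0],[0,0,0.02,0,0,0],[0,0,0.02,0,0,0],[0,0,0.02,0,0,0],[0,0,0.015,0,0,0],[0,0,0.01,0,0,0],[0,0,0,0,0,0],[0,0,0,0,0,0],[0,0,0,0,0,0]]]'

```text
time_s: 8.27
tool_pos: [0.4947, 0.114, 0.0752]
eef_rot: [[-0.196, 0.981, 0.001], [0.981, 0.196, 0.0], [0.0, 0.001, -1.0]]
ft_force: [1.0, -0.2, -1.0]
finger_gap: 0.0408
grasp_force: 60.8
```

Run:
```python
from h import *
T=wristT(); o=get_obs(); print(o["tool_pos"].round(4),o["ft_force"].round(1)); R=o["eef_rot"]
print("bottle target err in tool", (R.T@(np.array([.4933,.1121,0])+R@[.0007,0.0003,0]-o["tool_pos"])).round(4))
im=viewer.read_camera("wrist")
cv2.imwrite("pics/w3.png",cv2.resize(im[100:292,150:350,::-1],(600,576),interpolation=cv2.INTER_CUBIC))
```

```text
[0.4947 0.114  0.0752] [ 1.  -0.2 -1. ]
bottle target err in tool [-0.0009 -0.0015  0.0752]
```

View pics/w3.png

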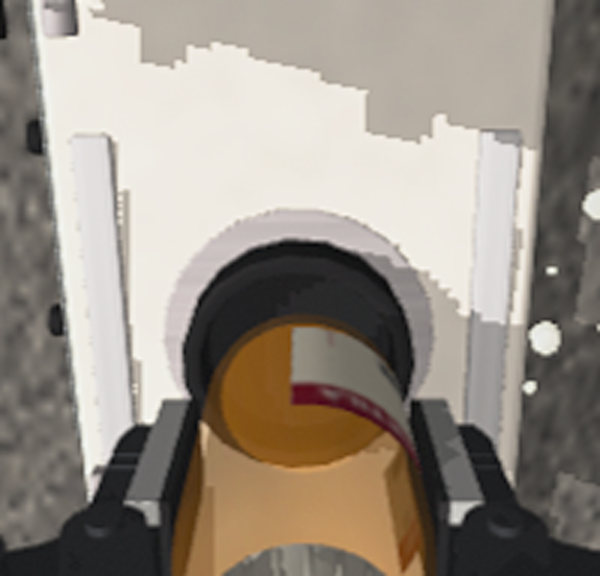

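The bottle (bottom ellipse about x 208–400) is over the holder opening (183–415) and nearly centred. I'll correct by about 1 mm and lower it.

Emit:
arm_command --motion '[[[-0.001,-0.001,0.004,0,0,0],[0,0,0.006,0,0,0],[0,0,0.006,0,0,0],[0,0,0.005,0,0,0],[0,0,0.004,0,0,0],[0,0,0.002,0,0,0],[0,0,0,0,0,0],[0,0,0,0,0,0]]]'

```text
time_s: 8.98
tool_pos: [0.4932, 0.1128, 0.0472]
eef_rot: [[-0.197, 0.98, -0.0], [0.98, 0.197, -0.0], [0.0, -0.0, -1.0]]
ft_force: [-0.8, 0.3, -0.7]
finger_gap: 0.0407
grasp_force: 60.8
```

Inside the rim with no contact force. I'll ease down until I feel the floor.

Emit:
arm_command --motion '[[[0,0,0.001,0,0,0],[0,0,0.001,0,0,0],[0,0,0,0,0,0],[0,0,0,0,0,0]]]'

```text
time_s: 9.32
tool_pos: [0.4933, 0.1127, 0.0454]
eef_rot: [[-0.196, 0.981, 0.0], [0.981, 0.196, -0.0], [-0.0, 0.0, -1.0]]
ft_force: [0.6, 0.6, -0.2]
finger_gap: 0.0403
grasp_force: 60.8
```

Emit:
arm_command --motion '[[[0,0,0.001,0,0,0],[0,0,0,0,0,0],[0,0,0,0,0,0]]]'

```text
time_s: 9.57
tool_pos: [0.4934, 0.1127, 0.0451]
eef_rot: [[-0.196, 0.981, 0.001], [0.981, 0.196, -0.0], [-0.001, 0.001, -1.0]]
ft_force: [-3.6, -1.5, 10.5]
finger_gap: 0.0407
grasp_force: 61.9
```

Emit:
arm_command --motion '[[[0,0,0,0,0,0],[0,0,0,0,0,0],[0,0,0,0,0,0],[0,0,0,0,0,0],[0,0,0,0,0,0],[0,0,0,0,0,0],[0,0,0,0,0,0],[0,0,0,0,0,0]]]' --gripper 0.2

```text
time_s: 10.23
tool_pos: [0.4932, 0.1127, 0.0442]
eef_rot: [[-0.196, 0.981, -0.0], [0.981, 0.196, -0.0], [0.0, -0.0, -1.0]]
ft_force: [-0.0, -0.4, 0.4]
finger_gap: 0.0681
grasp_force: 0.0
```

Emit:
arm_command --motion '[[[0,0,-0.005,0,0,0],[0,0,-0.01,0,0,0],[0,0,-0.02,0,0,0],[0,0,-0.025,0,0,0],[0,0,-0.025,0,0,0],[0,0,-0.025,0,0,0],[0,0,-0.025,0,0,0],[0,0,-0.02,0,0,0],[-0.02,0,0,0,0,0],[-0.03,0,0,0,0,0],[-0.02,0,0,0,0,0],[0,0,0,0,0,0],[0,0,0,0,0,0]]]'

```text
time_s: 11.32
tool_pos: [0.5071, 0.0431, 0.2]
eef_rot: [[-0.194, 0.981, 0.0], [0.981, 0.194, -0.0], [-0.0, 0.0, -1.0]]
ft_force: [0.6, 0.6, 0.5]
finger_gap: 0.0683
grasp_force: 0.0
```

Run:
```python
from h import *
T=wristT(); np.save("T4.npy",T); im=viewer.read_camera("wrist")
cv2.imwrite("pics/w4.png",cv2.resize(im[:,:,::-1],(800,600),interpolation=cv2.INTER_CUBIC))
```

```text
(no output)
```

View pics/w4.png

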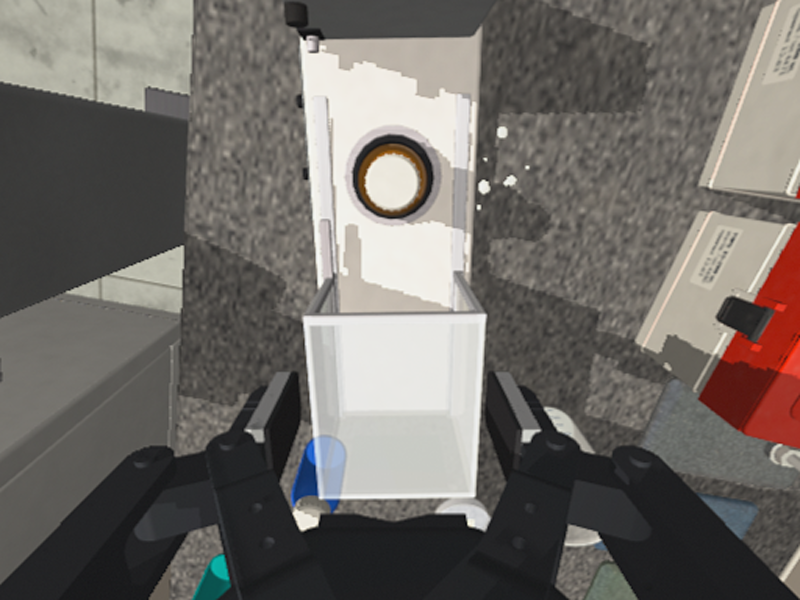

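The bottle stands upright, centred in the holder at (392,180). Next I'll close the fingers, go behind the guard and descend to pad height.

Emit:
arm_command --motion '[[[-0.01,0,0,0,0,0],[-0.02,0,0,0,0,0],[-0.024,0,0,0,0,0],[-0.024,0,0,0,0,0],[-0.024,0,0,0,0,0],[-0.024,0,0,0,0,0],[-0.024,0,0,0,0,0],[-0.018,0,0,0,0,0],[-0.009,0,0,0,0,0],[0,0,0,0,0,0],[0,0,0,0,0,0],[0,0,0,0,0,0]]]' --gripper 1

```text
time_s: 12.37
tool_pos: [0.5417, -0.1275, 0.1994]
eef_rot: [[-0.199, 0.98, -0.0], [0.98, 0.199, 0.001], [0.001, 0.0, -1.0]]
ft_force: [-0.3, -0.0, 1.0]
finger_gap: -0.0001
grasp_force: 0.0
```

Run:
```python
from h import *
o=get_obs(); R=o["eef_rot"]; d=R.T@(o["tool_pos"]-[.4933,.1121,0]); print("own y",d[0]+.072,"own x",d[1], o["finger_gap"],o["tool_pos"])
T=wristT(); im=viewer.read_camera("wrist")
cv2.imwrite("pics/w5.png",cv2.resize(im[:,:,::-1],(800,600),interpolation=cv2.INTER_CUBIC))
```

```text
own y -0.17223788212403618 own x -0.00013677539315681646 -0.00010548114995116898 [ 0.54169321 -0.12747124  0.19941191]
```

View pics/w5.png

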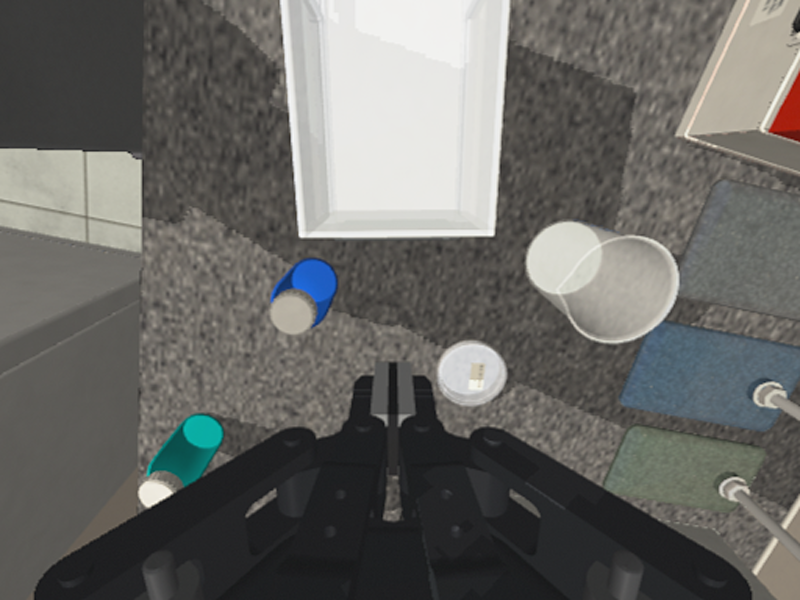

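The gripper is behind the guard's rear edge (300–495, 237), clear of the blue bottle (300,300) and the large beaker (600,280). Now I'll descend.

Emit:
arm_command --motion '[[[0,0,0.01,0,0,0],[0,0,0.02,0,0,0],[0,0,0.025,0,0,0],[0,0,0.025,0,0,0],[0,0,0.025,0,0,0],[0,0,0.015,0,0,0],[0,0,0.008,0,0,0],[0,0,0,0,0,0],[0,0,0,0,0,0]]]'

```text
time_s: 13.17
tool_pos: [0.5419, -0.1288, 0.0714]
eef_rot: [[-0.197, 0.98, -0.0], [0.98, 0.197, 0.0], [0.0, -0.0, -1.0]]
ft_force: [0.1, -0.7, -0.6]
finger_gap: 0.0002
grasp_force: 0.0
```

Emit:
arm_command --motion '[[[0.003,0,0,0,0,0],[0.004,0,0,0,0,0],[0.004,0,0,0,0,0],[0.004,0,0,0,0,0],[0.003,0,0,0,0,0],[0.002,0,0,0,0,0],[0.002,0,0,0,0,0],[0.002,0,0,0,0,0],[0.002,0,0,0,0,0],[0,0,0,0,0,0]]]'

```text
time_s: 14.0
tool_pos: [0.5366, -0.1035, 0.0713]
eef_rot: [[-0.197, 0.98, -0.0], [0.98, 0.197, 0.0], [0.0, -0.0, -1.0]]
ft_force: [0.0, 0.9, -0.2]
finger_gap: 0.0007
grasp_force: 0.0
```

Emit:
arm_command --motion '[[[0.003,0,0,0,0,0],[0.003,0,0,0,0,0],[0.003,0,0,0,0,0],[0.003,0,0,0,0,0],[0.003,0,0,0,0,0],[0.003,0,0,0,0,0],[0.003,0,0,0,0,0]]]'

```text
time_s: 14.58
tool_pos: [0.5323, -0.0831, 0.0713]
eef_rot: [[-0.196, 0.981, -0.0], [0.981, 0.196, -0.0], [-0.0, -0.0, -1.0]]
ft_force: [-1.2, -1.6, -0.9]
finger_gap: -0.0002
grasp_force: 0.0
```

Emit:
arm_command --motion '[[[0.003,0,0,0,0,0],[0.004,0,0,0,0,0],[0.004,0,0,0,0,0],[0.004,0,0,0,0,0],[0.004,0,0,0,0,0],[0.004,0,0,0,0,0],[0.004,0,0,0,0,0],[0.004,0,0,0,0,0],[0.004,0,0,0,0,0],[0.003,0,0,0,0,0]]]'

```text
time_s: 15.42
tool_pos: [0.525, -0.0455, 0.0713]
eef_rot: [[-0.197, 0.98, 0.0], [0.98, 0.197, 0.0], [0.0, 0.0, -1.0]]
ft_force: [-0.9, -1.3, 0.6]
finger_gap: -0.0001
grasp_force: 0.0
```

Run:
```python
from h import *
t=viewer.read_camera("top"); s=viewer.read_camera("scene")
a=cv2.resize(t[165:255,165:385],(792,324),interpolation=cv2.INTER_CUBIC)
b=cv2.resize(s[155:280,180:400],(484,275),interpolation=cv2.INTER_CUBIC)
out=np.zeros((600,792,3),np.uint8); out[:324]=a; out[325:,:484]=b
cv2.imwrite("pics/crop2.png",out[:,:,::-1])
```

```text
(no output)
```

View pics/crop2.png

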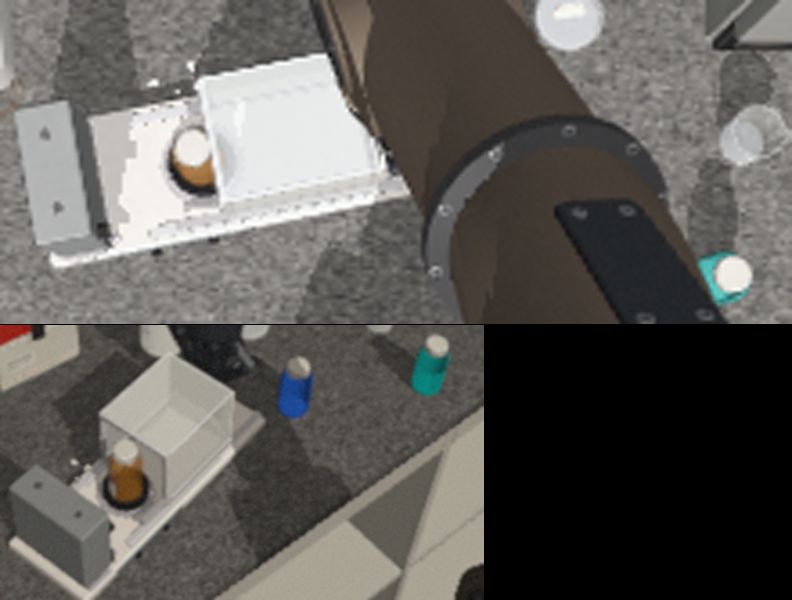

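The guard has slid about 58 mm: its front roof corner moved from (268,66) to (198,80). The bottle stands upright just inside the guard and the bystanders haven't moved. I'll carry on gently and watch for the spring.

Emit:
arm_command --motion '[[[0.002,0,0,0,0,0],[0.003,0,0,0,0,0],[0.003,0,0,0,0,0],[0.003,0,0,0,0,0],[0.002,0,0,0,0,0],[0.002,0,0,0,0,0]]]'

```text
time_s: 16.02
tool_pos: [0.5221, -0.0311, 0.0713]
eef_rot: [[-0.197, 0.981, 0.0], [0.981, 0.197, -0.0], [-0.0, 0.0, -1.0]]
ft_force: [0.9, -1.9, 0.3]
finger_gap: -0.0
grasp_force: 0.0
```

Emit:
arm_command --motion '[[[0.002,0,0,0,0,0],[0.002,0,0,0,0,0],[0.002,0,0,0,0,0],[0.002,0,0,0,0,0]]]'

```text
time_s: 16.35
tool_pos: [0.5205, -0.0234, 0.0713]
eef_rot: [[-0.196, 0.981, -0.0], [0.981, 0.196, -0.0], [-0.0, -0.0, -1.0]]
ft_force: [-0.2, -1.5, 0.1]
finger_gap: 0.0001
grasp_force: 0.0
```

Emit:
arm_command --motion '[[[0.002,0,0,0,0,0],[0.002,0,0,0,0,0],[0.002,0,0,0,0,0],[0.002,0,0,0,0,0]]]'

```text
time_s: 16.68
tool_pos: [0.5189, -0.0156, 0.0713]
eef_rot: [[-0.196, 0.981, -0.0], [0.981, 0.196, -0.0], [-0.0, -0.0, -1.0]]
ft_force: [0.2, -1.1, 0.1]
finger_gap: 0.0002
grasp_force: 0.0
```

Emit:
arm_command --motion '[[[0.002,0,0,0,0,0],[0.002,0,0,0,0,0],[0.002,0,0,0,0,0],[0.002,0,0,0,0,0]]]'

```text
time_s: 17.02
tool_pos: [0.5173, -0.0077, 0.0713]
eef_rot: [[-0.196, 0.981, -0.0], [0.981, 0.196, -0.0], [-0.0, -0.0, -1.0]]
ft_force: [-0.6, -1.6, 0.7]
finger_gap: 0.0004
grasp_force: 0.0
```

Emit:
arm_command --motion '[[[0.002,0,0,0,0,0],[0.002,0,0,0,0,0],[0.002,0,0,0,0,0]]]'

```text
time_s: 17.27
tool_pos: [0.5162, -0.0018, 0.0713]
eef_rot: [[-0.196, 0.981, -0.0], [0.981, 0.196, -0.0], [-0.0, -0.0, -1.0]]
ft_force: [-0.3, -1.7, 0.0]
finger_gap: 0.0004
grasp_force: 0.0
```

Emit:
arm_command --motion '[[[0.002,0,0,0,0,0],[0.002,0,0,0,0,0],[0.002,0,0,0,0,0]]]'

```text
time_s: 17.52
tool_pos: [0.515, 0.0039, 0.0713]
eef_rot: [[-0.196, 0.981, -0.0], [0.981, 0.196, -0.0], [-0.0, -0.0, -1.0]]
ft_force: [-0.1, -4.6, 0.6]
finger_gap: -0.0001
grasp_force: 0.0
```

Emit:
arm_command --motion '[[[0.002,0,0,0,0,0],[0.002,0,0,0,0,0],[0.002,0,0,0,0,0]]]'

```text
time_s: 17.77
tool_pos: [0.5139, 0.0094, 0.0713]
eef_rot: [[-0.196, 0.981, -0.0], [0.981, 0.196, -0.001], [-0.001, -0.0, -1.0]]
ft_force: [-0.2, -4.4, 0.8]
finger_gap: 0.0
grasp_force: 0.0
```

Emit:
arm_command --motion '[[[0.002,0,0,0,0,0],[0.002,0,0,0,0,0],[0.002,0,0,0,0,0],[0.002,0,0,0,0,0],[0.002,0,0,0,0,0],[0.002,0,0,0,0,0]]]'

```text
time_s: 18.27
tool_pos: [0.5113, 0.0215, 0.0713]
eef_rot: [[-0.196, 0.981, -0.0], [0.981, 0.196, -0.0], [-0.0, -0.0, -1.0]]
ft_force: [-0.5, -4.7, 1.0]
finger_gap: -0.0003
grasp_force: 0.0
```

Emit:
arm_command --motion '[[[0.002,0,0,0,0,0],[0.002,0,0,0,0,0]]]'

```text
time_s: 18.43
tool_pos: [0.5105, 0.0254, 0.0712]
eef_rot: [[-0.196, 0.981, -0.0], [0.981, 0.196, -0.0], [-0.0, -0.0, -1.0]]
ft_force: [-0.5, -6.0, 1.4]
finger_gap: 0.0002
grasp_force: 0.0
```

Emit:
arm_command --motion '[[[0.001,0,0,0,0,0],[0.001,0,0,0,0,0],[0.001,0,0,0,0,0]]]'

```text
time_s: 18.68
tool_pos: [0.5099, 0.0283, 0.0712]
eef_rot: [[-0.196, 0.981, -0.0], [0.981, 0.196, -0.0], [-0.0, -0.0, -1.0]]
ft_force: [-0.8, -6.4, 1.4]
finger_gap: 0.0
grasp_force: 0.0
```

Emit:
arm_command --motion '[[[0.001,0,0,0,0,0],[0.001,0,0,0,0,0]]]'

```text
time_s: 18.85
tool_pos: [0.5095, 0.0302, 0.0712]
eef_rot: [[-0.196, 0.981, -0.0], [0.981, 0.196, -0.0], [-0.0, -0.001, -1.0]]
ft_force: [-0.8, -5.7, 1.4]
finger_gap: -0.0
grasp_force: 0.0
```

Emit:
arm_command --motion '[[[0.001,0,0,0,0,0],[0.001,0,0,0,0,0],[0.001,0,0,0,0,0]]]'

```text
time_s: 19.1
tool_pos: [0.5091, 0.032, 0.0712]
eef_rot: [[-0.195, 0.981, -0.0], [0.981, 0.195, -0.002], [-0.002, -0.001, -1.0]]
ft_force: [0.9, -10.1, 0.9]
finger_gap: 0.0003
grasp_force: 0.0
```

Emit:
arm_command --motion '[[[0.001,0,0,0,0,0],[0.001,0,0,0,0,0],[0.001,0,0,0,0,0]]]'

```text
time_s: 19.35
tool_pos: [0.5087, 0.0339, 0.0712]
eef_rot: [[-0.194, 0.981, -0.0], [0.981, 0.194, -0.003], [-0.003, -0.001, -1.0]]
ft_force: [0.9, -12.9, 1.4]
finger_gap: -0.0003
grasp_force: 0.0
```

Emit:
arm_command --motion '[[[0.001,0,0,0,0,0],[0.001,0,0,0,0,0]]]'

```text
time_s: 19.52
tool_pos: [0.5083, 0.0356, 0.0712]
eef_rot: [[-0.194, 0.981, -0.0], [0.981, 0.194, -0.003], [-0.003, -0.001, -1.0]]
ft_force: [1.4, -13.3, 1.4]
finger_gap: 0.0003
grasp_force: 0.0
```

Emit:
arm_command --motion '[[[0.001,0,0,0,0,0],[0.001,0,0,0,0,0]]]'

```text
time_s: 19.68
tool_pos: [0.5079, 0.0374, 0.0712]
eef_rot: [[-0.194, 0.981, -0.0], [0.981, 0.194, -0.003], [-0.003, -0.001, -1.0]]
ft_force: [1.3, -14.3, 1.6]
finger_gap: -0.0004
grasp_force: 0.0
```

Emit:
arm_command --motion '[[[0.001,0,0,0,0,0],[0.001,0,0,0,0,0]]]'

```text
time_s: 19.85
tool_pos: [0.5075, 0.0392, 0.0712]
eef_rot: [[-0.194, 0.981, -0.0], [0.981, 0.194, -0.003], [-0.003, -0.001, -1.0]]
ft_force: [0.3, -12.2, 2.4]
finger_gap: -0.0
grasp_force: 0.0
```

Emit:
arm_command --motion '[[[0.001,0,0,0,0,0]]]'

```text
time_s: 19.93
tool_pos: [0.5072, 0.041, 0.0712]
eef_rot: [[-0.194, 0.981, -0.0], [0.981, 0.194, -0.002], [-0.002, -0.001, -1.0]]
ft_force: [0.0, -8.9, 0.4]
finger_gap: 0.0002
grasp_force: 0.0
```

Emit:
arm_command --motion '[[[0,0,0,0,0,0]]]'

```text
time_s: 20.02
tool_pos: [0.507, 0.0421, 0.0712]
eef_rot: [[-0.195, 0.981, -0.001], [0.981, 0.195, -0.001], [-0.001, -0.001, -1.0]]
ft_force: [-0.1, -6.2, 0.5]
finger_gap: 0.0
grasp_force: 0.0
```

The push fell from 14 N to 6 N, which looks like the click. I'll back off slowly to check that the guard stays put.

Emit:
arm_command --motion '[[[-0.001,0,0,0,0,0],[-0.001,0,0,0,0,0],[-0.001,0,0,0,0,0],[0,0,0,0,0,0]]]'

```text
time_s: 20.35
tool_pos: [0.508, 0.041, 0.0714]
eef_rot: [[-0.197, 0.98, 0.0], [0.98, 0.197, 0.001], [0.001, 0.001, -1.0]]
ft_force: [0.5, 0.5, 0.9]
finger_gap: -0.0001
grasp_force: 0.0
```

Emit:
arm_command --motion '[[[-0.001,0,0,0,0,0],[-0.001,0,0,0,0,0],[0,0,0,0,0,0]]]'

```text
time_s: 20.6
tool_pos: [0.5082, 0.0382, 0.0713]
eef_rot: [[-0.196, 0.981, 0.0], [0.981, 0.196, 0.0], [0.0, 0.0, -1.0]]
ft_force: [0.1, 1.7, 0.7]
finger_gap: 0.0003
grasp_force: 0.0
```

No force follows the fingers, so it's latched. I'll retreat and check visually.

Emit:
arm_command --motion '[[[-0.005,0,0,0,0,0],[-0.01,0,0,0,0,0],[-0.015,0,0,0,0,0],[-0.015,0,0,0,0,0],[-0.01,0,0,0,0,0],[0,0,-0.02,0,0,0],[0,0,-0.03,0,0,0],[0,0,-0.03,0,0,0],[0,0,-0.03,0,0,0],[0,0,-0.02,0,0,0],[-0.02,0,0,0,0,0],[-0.03,0,0,0,0,0],[-0.03,0,0,0,0,0],[-0.03,0,0,0,0,0],[-0.02,0,0,0,0,0],[0,0,0,0,0,0],[0,0,0,0,0,0]]]'

```text
time_s: 22.02
tool_pos: [0.5442, -0.145, 0.201]
eef_rot: [[-0.193, 0.981, -0.001], [0.981, 0.193, 0.0], [0.0, -0.001, -1.0]]
ft_force: [0.1, 1.1, 0.4]
finger_gap: -0.0004
grasp_force: 0.0
```

Run:
```python
from h import *
t=viewer.read_camera("top"); s=viewer.read_camera("scene")
a=cv2.resize(t[165:255,165:385],(792,324),interpolation=cv2.INTER_CUBIC)
b=cv2.resize(s[155:280,180:400],(484,275),interpolation=cv2.INTER_CUBIC)
out=np.zeros((600,792,3),np.uint8); out[:324]=a; out[325:,:484]=b
cv2.imwrite("pics/crop3.png",out[:,:,::-1])
```

```text
(no output)
```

View pics/crop3.png

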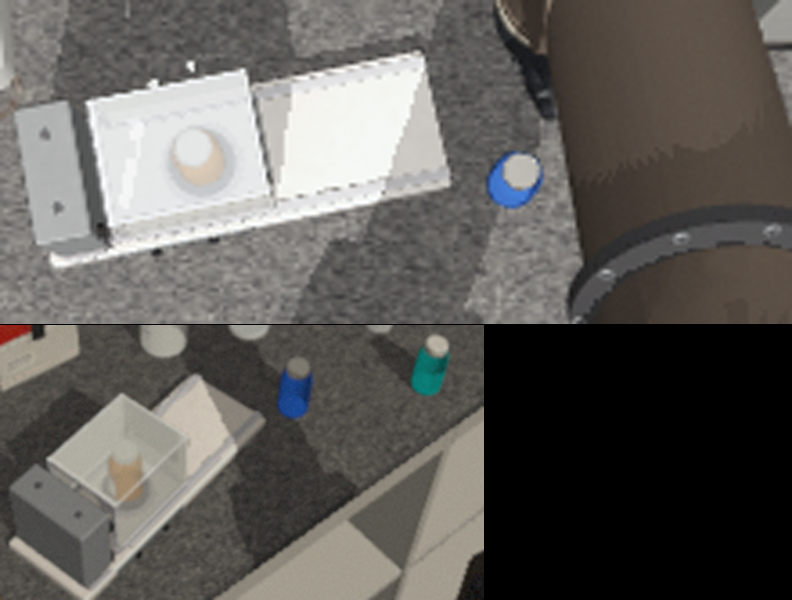

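The guard is shut against the latch head, with its front corner at (88,100), and it stays there with the arm clear. The bottle is upright inside at (195,150).

```bash
python3 -c "
from rig import arm; print(arm.close_job())"
```

```text
the job is handed in; nothing more can be done
None
```

The sample bottle stands upright in the shaker's holder, and the guard is latched shut over it and stays shut on its own; the highest push I read was about 14 N, no bystander was touched, and the job was handed in at about 22 s.

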